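# Build up the hinge-boring jig on a door offcut

## Robot

A 6-joint arm with a two-finger parallel gripper is mounted at the origin on the work surface. World frame = base frame: x ahead of the robot, y to its left, z up, the work surface at z = 0. Lengths are in mm, angles in rad, forces in N, time in s.
With the tool pointing down it reaches from about 275 to 1000 mm from the base axis. Payload 8.4 kg.
Tool frame: the origin (TCP) lies at the very end of the fingers, on their centre line; the grasp point (between the pads) lies 19 mm behind it; z points along the fingers, y is the direction in which the jaws open and shut (so a half turn about z gives the same grasp; the last joint's range is limited). The gripper opens to 85 mm and grips with 20 to 120 N. Pads are 22 mm wide; open, the fingers measure 114 mm over their backs; the gripper's body (76 mm by 85 mm) begins 54 mm behind the grasp point. The pads swing forward as they close: fully open they stand 13 mm farther back than shut.
Start: joints at [1.145, 0.353, 1.633, -0, 1.155, -0.002], TCP at [257.016, 569.711, 231.281] pointing down, gripper open.
Joint ranges: [-2.63, 2.63], [-0.92, 2.1], [0.06, 2.66], [-1.3, 4.44], [0, 2.69], [-3.02, 3.02]. Speed limits (rad/s): [2.22, 2.22, 2.79, 3.14, 3.14, 3.14].

## Interface

Orientations are given as [roll, pitch, yaw] about the fixed x, y, z axes, in that order (R = Rz(yaw) Ry(pitch) Rx(roll)).
In Python, from rig import r gives the robot as it stands.
- The arm moves only by the tool jog_arm, never from a script. Its argument "increments" is text: rows parted by semicolons, each of 7 numbers parted by spaces: the shift along the tool's x, y, z in cm, then the turn, a rotation vector about the tool's x, y, z in rad, then the opening, from -1 (shut) to 1 (fully open). A call has exactly 8 rows; each row shifts and turns the commanded pose from where the row before left it, along the tool's axes as they then stand; what a row does not reach is not made up. A row lasts 1/10 s, in which the tool goes at most 50 mm and 8.59 degrees, less where a joint would pass 70% of its speed; a pose out of reach is approached as far as the arm can. A call with a gripper value outside its range is refused whole. The fingers move at their own pace and stop on an object; "squeeze" is the grip in N (left out, the last holds). Time passes only in rows, so rows that do not move let the fingers close, or fill a call up. It gives the time, the measured TCP pose, the force and the opening at its end, in the units of the state.
- r.sense(): the state, without advancing time (a new reading comes with each control period).
- r.grab_frame(name): name is "scene" or "top" or "wrist"; returns the picture (480x640x3 uint8, red, green, blue); there is no depth.
- r.camera_info(name): a dict with "K" (3x3 intrinsics, pixels), "rvec" (rotation vector, rad) and "tvec" (3), from world to camera coordinates, as OpenCV has them. Camera axes: x right, y down, z forward; pixel columns grow to the right and rows downward; lengths in mm; the calibration is good to about 2 mm. A picture is of the moment at which its call begins: read the wrist's pose just before it. camera_info takes no time and is no camera call; for the wrist camera it gives the pose at the moment of the call.
- r.sign_off(): hands the job in, once; it reports no verdict.
The state is a dict: "clock": time; "qpos": joint angles; "qvel": joint speeds; "joint_efforts": joint torques, N m; "eef_pos": TCP position; "tcp_rot": TCP orientation; "contact_force": force on the tool from outside, world axes, zero at the start; "wrist_torque": the same for the moment, N m; "opening": opening from 0.0 (shut) to 1.0 (fully open).
Only numpy, scipy, OpenCV 4.12 (cv2) and the standard library are available. Lean on these libraries where they do the work, as an engineer would, in place of code of your own. Each camera call takes 0.05 s, during which the arm holds its last target.

## Task

Build the hinge-boring jig on the wooden door offcut: lay the white hinge template flat and square inside the pencilled rectangle, drop the steel drill guide foot-down into the template's big hole, slip the tall narrow spacer ring over the guide's neck, and last the low wide stop collar over the neck on top of the spacer, each sitting fully home. Do it in that order, letting go of each part before you fetch the next, and leave the grey hinge and the ceramic cup where they are.

Things in the scene. Friction and masses are not known exactly. Their poses are not given: they have to be found in the camera images.
- panel: Wooden door offcut, fixed to the table, 140 (x) x 84 (y) x 18 mm high, with a thin dark pencilled rectangle 116 x 66 mm centred on its top, sides parallel to its own. Origin at the centre of its underside (on the table); x along its length, z up. Position and yaw vary.
- template: Loose white plastic hinge template, a flat plate 100 (x) x 50 (y) x 12 mm thick with one 36 mm round hole through its centre, four small dark dots near its ends; 50 g. Origin at the centre of its underside (on the hole's axis); x along its length, z up. Lies flat on the table.
- guide: Loose steel drill guide, turned, standing upright on its foot, 50 mm tall: foot 30 mm diameter from 0 to 8 mm, flange 44 mm diameter from 8 to 16 mm, neck 24 mm diameter from 16 to 50 mm (last 3 mm chamfered), dark bore mark on top; 0.2 kg. Origin at the centre of its underside, z up along its axis. The foot fits the template's hole with 3 mm to spare all round and the flange then rests on the template's top, so that its origin is 4 mm above the template's.
- spacer: Loose aluminium spacer ring, the taller and narrower of the two rings: 44 mm outside, 32 mm inside diameter, 18 mm high; 40 g. Lies flat, origin at the centre of its underside, z up along its axis. Fits over the guide's neck with 4 mm to spare all round and rests on the flange.
- collar: Loose steel stop collar, the lower and wider of the two rings: 60 mm outside, 32 mm inside diameter, 10 mm high; 120 g. Lies flat, origin at the centre of its underside, z up along its axis. Fits over the guide's neck with 4 mm to spare all round and rests on the spacer.
- hinge: Bystander: loose grey cup hinge lying on the table, about 100 x 56 x 17 mm, origin at its middle on the underside. Leave it alone.
- cup: Bystander: loose white ceramic cup, 68 mm across the rim, 58 mm tall, upright, origin at the centre of its underside. Leave it alone.
Not all that is in view belongs to the job. Of the things like the guide, leave any that is yellow; of the rest the larger one is meant.

How it is judged (in metres and radians):
On the way, in this order (a step that is already met when the one before it is completed fails the run):
1. the template lies flat and square in the pencilled rectangle, released (horizontal distance between template and panel below 0.013 m and angle between the x axis of template and the x axis of panel, either way round below 0.2 rad and z of template in the frame of panel between 0.0155 and 0.0205 m and angle between template's own z axis and vertical below 0.08 rad and contact force between the fingers and template below 0.2 N and linear speed of template below 0.03 m/s), for 0.2 s.
2. the drill guide is seated in the template's hole, released (all of step 1 and horizontal distance between guide and template below 0.006 m and z of guide in the frame of template between 0.0015 and 0.0065 m and angle between guide's own z axis and vertical below 0.08 rad and contact force between the fingers and guide below 0.2 N and linear speed of guide below 0.03 m/s), for 0.2 s.
3. the tall spacer is over the neck, down on the flange, released (all of step 2 and horizontal distance between spacer and guide below 0.007 m and z of spacer in the frame of guide between 0.0135 and 0.0185 m and angle between spacer's own z axis and vertical below 0.1 rad and contact force between the fingers and spacer below 0.2 N and linear speed of spacer below 0.03 m/s), for 0.2 s.
4. the low collar is over the neck, down on the spacer, released (all of step 3 and horizontal distance between collar and guide below 0.007 m and z of collar in the frame of guide between 0.0315 and 0.0365 m and angle between collar's own z axis and vertical below 0.1 rad and contact force between the fingers and collar below 0.2 N and linear speed of collar below 0.03 m/s), for 0.2 s.
At the end, for the whole second after the job is handed in: Template flat on the offcut, centre within 13 mm, square within 0.2 rad; guide in its hole (within 6 mm of the axis), flange down within 2.5 mm; spacer, then collar round the neck (within 7 mm), each down on what bears it within 2.5 mm; all level, released, at rest (all of step 4); the robot touches nothing.
It fails at once if the grey hinge is shifted by more than 25 mm (distance of hinge from where it was at the start of the episode above 0.025 m).
It fails at once if the ceramic cup is shifted by more than 25 mm or tipped (distance of cup from where it was at the start of the episode above 0.025 m or angle between cup's own z axis and vertical above 0.5 rad).
It also fails if it takes over 112 s, if anything falls off the work surface, if the arm or the gripper's body presses on something with over 40 N, if the wrist force passes 120 N, or if a joint passes its speed limit or range.

## Working session

There is one attempt and no reset: what is moved stays moved. The work goes in short steps, Python scripts to look and compute and a tool call to move; the robot and the scene stay as the last step left them, time stands still between calls to the robot, and variables do not carry over. Pictures are saved under pics/ and viewed, and the job is handed in when it is done.

Besides the shell and the picture viewer there is one more tool, called after "Call:" in YAML: its name, and indented under it one key for each argument. jog_arm: Moves the arm, as the interface text tells. Its arguments: {"type":"object","properties":{"increments":{"type":"string"},"squeeze":{"type":"number"}},"required":["increments"]}

```bash
ls; mkdir -p pics; python3 - <<'E'
from rig import r
import cv2
print(r.sense())
for n in("scene","top","wrist"):
    c=r.camera_info(n);print(n,c)
    cv2.imwrite(f"pics/{n}0.png",r.grab_frame(n)[:,:,::-1])
E
```

```text
pics
{'clock': 0.0, 'qpos': array([ 1.14464098e+00,  3.53625747e-01,  1.63415054e+00, -2.32700281e-05,
        1.15518209e+00, -2.39776651e-03]), 'qvel': array([ 0.00174524, -0.00154723, -0.00093295,  0.00110429, -0.0002422 ,
        0.0004549 ]), 'joint_efforts': array([ 1.51435866e-03, -6.05255413e+01, -3.42061687e+01,  5.83037558e-05,
        9.42670827e-03, -7.10210003e-06]), 'eef_pos': array([256.80046096, 569.28087057, 230.56864355]), 'tcp_rot': array([-3.14022688e+00,  1.80014082e-05,  2.71784450e+00]), 'contact_force': array([-0.18220117,  0.38605171,  0.67949609]), 'wrist_torque': array([ 0.03649947,  0.00057006, -0.00590867]), 'opening': 0.9977754953231105}
scene {'K': array([[534.71398418,   0.        , 315.53346333],
       [  0.        , 534.71398418, 244.20679612],
       [  0.        ,   0.        ,   1.        ]]), 'rvec': array([ 1.88777501,  1.4375888 , -0.67496827]), 'tvec': array([-151.99198788, -285.56335599, 1504.07420953])}
top {'K': array([[515.74342378,   0.        , 311.07677173],
       [  0.        , 515.74342378, 244.58414535],
       [  0.        ,   0.        ,   1.        ]]), 'rvec': array([ 2.17157432, -2.19462929,  0.07844108]), 'tvec': array([  16.92353324,  531.24107487, 1200.3635444 ])}
wrist {'K': array([[391.22611445,   0.        , 323.00640935],
       [  0.        , 391.22611445, 239.81149698],
       [  0.        ,   0.        ,   1.        ]]), 'rvec': array([-2.43816713, -1.57551352, -0.216002  ]), 'tvec': array([-623.67875181,  -35.05731846,  377.97609604])}
```

View pics/scene0.png

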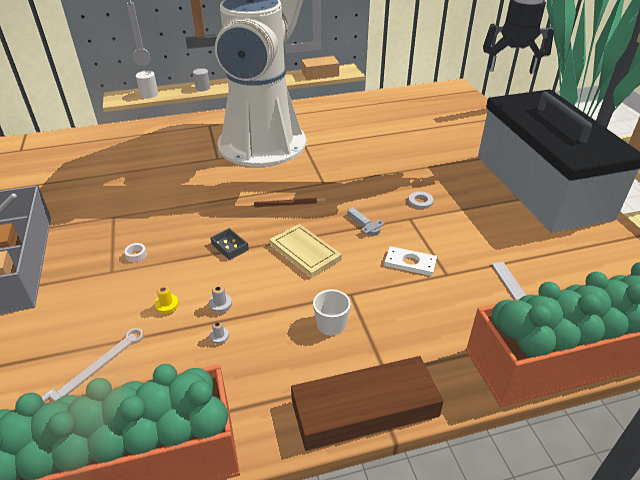

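View pics/top0.png

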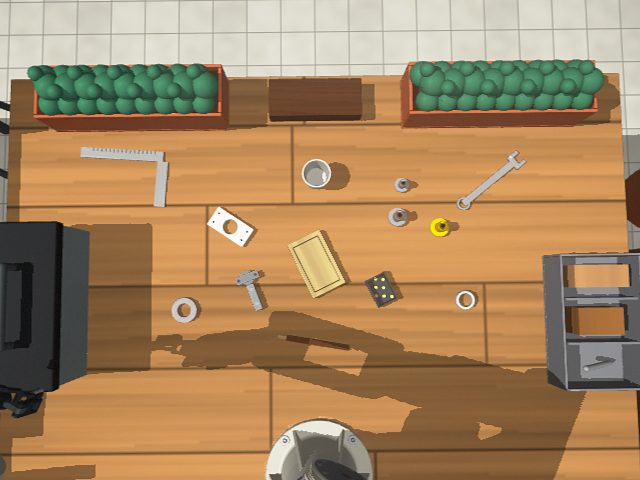

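View pics/wrist0.png

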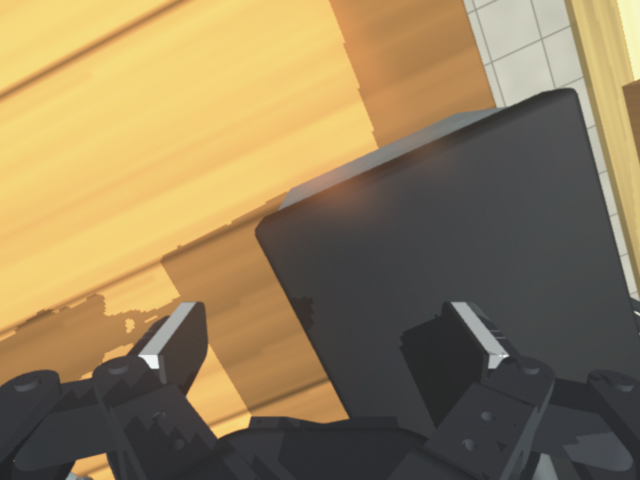

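The top view shows the template at (230,226), panel (318,264), larger grey guide (398,217), spacer (466,300) and collar (185,310). The hinge is at (250,288) and the cup at (316,173).

```bash
cat > h.py <<'E'
import numpy as np, cv2
from rig import r
from scipy.spatial.transform import Rotation as Rn
def ray(c,uv,z):
    R=cv2.Rodrigues(c["rvec"])[0]; C=-R.T@c["tvec"]
    uv=np.atleast_2d(np.asarray(uv,float))
    d=np.c_[uv,np.ones(len(uv))]@np.linalg.inv(c["K"]).T@R
    return C+d*((z-C[2])/d[:,2])[:,None]
def proj(c,P):
    return cv2.projectPoints(np.atleast_2d(np.asarray(P,float)),c["rvec"],c["tvec"],c["K"],None)[0][:,0]
def tooljog(target_xyz, s=None):
    s=s or r.sense(); R=Rn.from_euler('xyz',s["tcp_rot"]).as_matrix()
    return R.T@(np.asarray(target_xyz)-s["eef_pos"])/10
def snap(n,f):
    s=r.sense(); c=r.camera_info(n); im=r.grab_frame(n)
    cv2.imwrite(f"pics/{f}.png",im[:,:,::-1]); return im,c,s
E
python3 - <<'E'
from h import *
c=r.camera_info("top"); im=cv2.imread("pics/top0.png")
R=cv2.Rodrigues(c["rvec"])[0]; print("cam",-R.T@c["tvec"])
for n,uv,z in [("templ",(231,226),12),("panel",(318,264),18),("guide",(398,217),20),("spacer",(466,300),18),("collar",(185,310),10),("hinge",(250,288),10),("cup",(316,173),58),("boxcorner",(60,225),120),("boxcorner2",(60,385),120)]:
    print(n,ray(c,uv,z).round(0))
w=r.camera_info("wrist");R=cv2.Rodrigues(w["rvec"])[0]; Cw=-R.T@w["tvec"]; s=r.sense(); Rt=Rn.from_euler('xyz',s["tcp_rot"]).as_matrix()
print("wristcam in tool",Rt.T@(Cw-s["eef_pos"]), (R@Rt).round(3))
cv2.imwrite("pics/top0z.png",cv2.resize(im[150:340,150:490],None,fx=2.3,fy=2.3,interpolation=cv2.INTER_CUBIC))
E
```

```text
cam [ 441.76928725    9.72046665 1236.17212948]
templ [[578. 202.  12.]]
panel [[485.  -5.  18.]]
guide [[ 595. -196.   20.]]
spacer [[ 397. -351.   18.]]
collar [[380. 311.  10.]]
hinge [[430. 157.  10.]]
cup [[695.  -2.  58.]]
boxcorner [[573. 558. 120.]]
boxcorner2 [[230. 549. 120.]]
wristcam in tool [  68.70871021   -0.68782398 -142.03493237] [[ 0.     1.    -0.   ]
 [-0.963  0.    -0.271]
 [-0.271  0.     0.963]]
```

View pics/top0z.png

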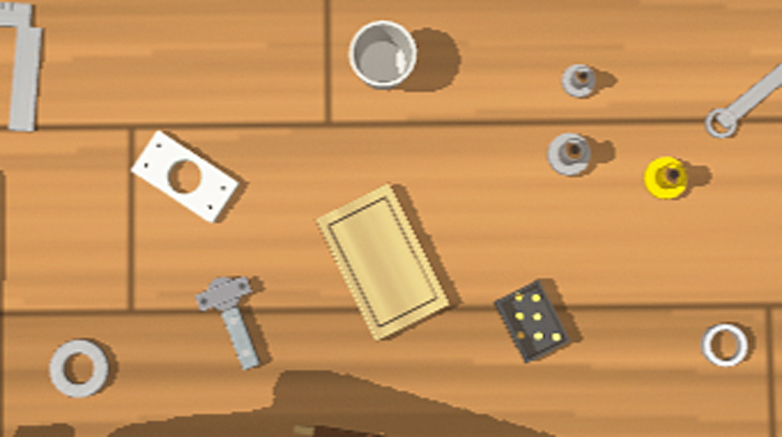

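```bash
python3 - <<'E'
from h import *
c=r.camera_info("top"); im=cv2.imread("pics/top0.png"); hsv=cv2.cvtColor(im,cv2.COLOR_BGR2HSV)
def rect(mask,near,z,name):
    n,l,st,ce=cv2.connectedComponentsWithStats(mask.astype(np.uint8))
    i=1+np.argmin(np.hypot(*(ce[1:]-near).T)+1e3*(st[1:,4]<40)); cn=cv2.findContours((l==i).astype(np.uint8),0,1)[0][0][:,0]
    w=ray(c,cn,z)[:,:2].astype(np.float32); print(name,st[i],cv2.minAreaRect(w))
white=(hsv[...,1]<25)&(hsv[...,2]>190)
rect(white,(231,226),12,"templ")
print(hsv[264,318],hsv[240,318],hsv[264,270],hsv[226,222])
lit=(hsv[...,0]>18)&(hsv[...,0]<32)&(hsv[...,1]>70)
rect(lit,(318,264),18,"panel")
print(hsv[300,460],hsv[305,460],hsv[217,391],hsv[310,174])
s=r.sense();print(s["tcp_rot"])
E
```

```text
templ [207 207  46  40 670] ((577.71484375, 204.65234375), (100.5828628540039, 49.39849090576172), 56.394134521484375)
[ 21 105 226] [ 23 102 237] [ 16 145 221] [ 30  12 220]
panel [ 288  230   57   68 2098] ((486.713623046875, 0.604736328125), (139.3031463623047, 84.80545043945312), 26.055267333984375)
[ 15 158 129] [120   2 232] [ 17   9 201] [ 18   6 207]
[-3.14054538e+00  1.44573942e-05  2.71784847e+00]
```

Call:
jog_arm:
  increments: "-3.7 -1.7 0 0 0 0 1;-3.7 -1.7 0 0 0 0 1;-3.7 -1.7 0 0 0 0 1;-3.7 -1.7 0 0 0 0 1;-3.7 -1.7 0 0 0 0 1;-3.7 -1.7 0 0 0 0 1;-3.7 -1.7 0 0 0 0 1;-3.7 -1.7 0 0 0 0 1"

```text
clock: 0.95
eef_pos: [471.7, 322.6, 231.2]
tcp_rot: [-3.141, -0.0, 2.718]
contact_force: [0.9, 0.4, -0.6]
opening: 0.996
```

Call:
jog_arm:
  increments: "-3.7 -1.7 1 0 0 0 1;-3.7 -1.7 2 0 0 0 1;-3.7 -1.7 2 0 0 0 1;-3.6 -1.6 2 0 0 0 1;0 0 1 0 0 0.145 1;0 0 1 0 0 0.145 1;0 0 1 0 0 0.145 1;0 0 0.9 0 0 0.145 1"

```text
clock: 1.75
eef_pos: [577.1, 202.2, 121.4]
tcp_rot: [-3.141, -0.0, 2.131]
contact_force: [0.4, -0.3, 0.2]
opening: 1.001
```

Call:
jog_arm:
  increments: "0 0 1 0 0 0.145 1;0 0 0 0 0 0.145 1;0 0 0 0 0 0.145 1;0 0 0 0 0 0.145 1;0 0 0 0 0 0.145 1;0 0 0 0 0 0.145 1;0 0 0 0 0 0.145 1;0 0 0 0 0 0.13 1"

```text
clock: 2.55
eef_pos: [577.2, 202.4, 112.0]
tcp_rot: [-3.141, 0.0, 0.987]
contact_force: [0.5, -0.8, -0.4]
opening: 0.999
```

```bash
python3 - <<'E'
from h import *
im,c,s=snap("wrist","w1"); print(s["clock"],s["eef_pos"],s["tcp_rot"],s["qvel"].round(3),s["contact_force"])
print(proj(c,[577.7,204.7,12]))
E
```

```text
2.55 [577.18090222 202.41562284 112.03477309] [-3.14129900e+00  3.76673734e-04  9.86880912e-01] [-0.000e+00 -0.000e+00  0.000e+00  2.000e-03 -1.000e-03  1.277e+00] [ 0.49087653 -0.83044636 -0.36386973]
[[321.82646222 236.2551527 ]]
```

View pics/w1.png

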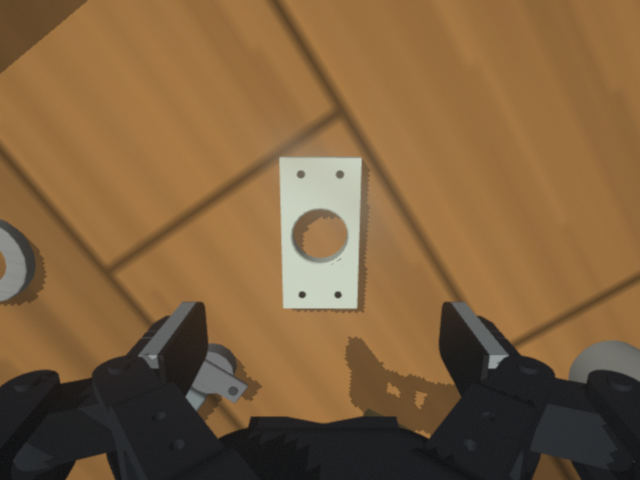

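Hole centre is at about (320,236), and nothing lies near where the fingers come down. The hinge is about 70 mm off. I'll measure precisely.

```bash
cat >> h.py <<'E'
def wrect(im,c,z,thr=(45,150),near=(320,240)):
    hsv=cv2.cvtColor(im,cv2.COLOR_RGB2HSV)
    m=((hsv[...,1]<thr[0])&(hsv[...,2]>thr[1])).astype(np.uint8); m[300:]&=1
    n,l,st,ce=cv2.connectedComponentsWithStats(m)
    i=1+np.argmin(np.hypot(*(ce[1:]-near).T)+1e4*(st[1:,4]<300))
    cn=max(cv2.findContours((l==i).astype(np.uint8),0,1)[0],key=len)[:,0]
    return cn,st[i],cv2.minAreaRect(ray(c,cn,z)[:,:2].astype(np.float32))
E
python3 - <<'E'
from h import *
im,c,s=snap("wrist","w2"); print(s["eef_pos"],s["tcp_rot"],s["qvel"].round(3))
cn,st,re=wrect(im,c,12); print(st,re, "hole/rect yaw rad",np.radians(re[2]))
# hole: dark inside
hsv=cv2.cvtColor(im,cv2.COLOR_RGB2HSV)
m=((hsv[...,1]<45)&(hsv[...,2]>150)).astype(np.uint8)
cs,h=cv2.findContours(m,cv2.RETR_CCOMP,1)
for k,cc in enumerate(cs):
    if h[0][k][3]>=0 and cv2.contourArea(cc)>300:
        w=ray(c,cc[:,0],12)[:,:2].astype(np.float32); print(cv2.minEnclosingCircle(w), cv2.fitEllipse(w))
E
```

```text
[577.19146187 202.41413448 112.0278871 ] [-3.14133204e+00  3.78348481e-04  9.79656293e-01] [-0.001  0.002 -0.001 -0.    -0.    -0.266]
[ 279  157   82  152 9306] ((576.6239013671875, 205.17405700683594), (100.07513427734375, 49.97939682006836), 56.15707015991211) hole/rect yaw rad 0.9801257725639249
((576.5674438476562, 206.044677734375), 18.692787170410156) ((576.4713134765625, 205.99591064453125), (35.87905502319336, 36.67412185668945), 80.54133605957031)
```

Call:
jog_arm:
  increments: "0.2 -0.2 1.5 0 0 0 1;0 0 1.5 0 0 0 1;0 0 1.5 0 0 0 1;0 0 1.5 0 0 0 1;0 0 1.5 0 0 0 1;0 0 1.5 0 0 0 1;0 0 1.5 0 0 0 1;0 0 0.6 0 0 0 1"

```text
clock: 3.45
eef_pos: [575.9, 204.9, -0.8]
tcp_rot: [-3.14, 0.002, 0.993]
contact_force: [0.3, 1.2, 0.1]
opening: 1.001
```

Call:
jog_arm:
  increments: "0 0 0 0 0 0 -1;0 0 0 0 0 0 -1;0 0 0 0 0 0 -1;0 0 0 0 0 0 -1;0 0 0 0 0 0 -1;0 0 0 0 0 0 -1;0 0 0 0 0 0 -1;0 0 0 0 0 0 -1"
  squeeze: 40

```text
clock: 4.25
eef_pos: [577.5, 205.5, 2.2]
tcp_rot: [3.141, -0.001, 0.993]
contact_force: [-1.1, -0.3, 6.7]
opening: 0.569
```

```bash
python3 - <<'E'
from h import *
im,c,s=snap("wrist","w3"); print(s)
E
```

```text
{'clock': 4.25, 'qpos': array([ 3.39483326e-01,  6.22380215e-01,  1.80099194e+00, -4.74486200e-05,
        7.16646327e-01,  9.17466529e-01]), 'qvel': array([ 6.51945543e-04, -6.05123569e-04, -3.08543561e-04, -3.30436069e-04,
       -1.14628764e-04, -9.10024142e-05]), 'joint_efforts': array([ 8.42499523e-02, -6.29688692e+01, -2.10085398e+01,  5.41718351e-02,
       -1.37959155e-01, -3.40742503e-03]), 'eef_pos': array([577.4691399 , 205.51595862,   2.18512891]), 'tcp_rot': array([ 3.14061103e+00, -1.23101197e-03,  9.92849481e-01]), 'contact_force': array([-1.10994831, -0.29256883,  6.65807648]), 'wrist_torque': array([-0.10214974,  0.0045435 , -0.05111387]), 'opening': 0.5694342335122698}
```

View pics/w3.png

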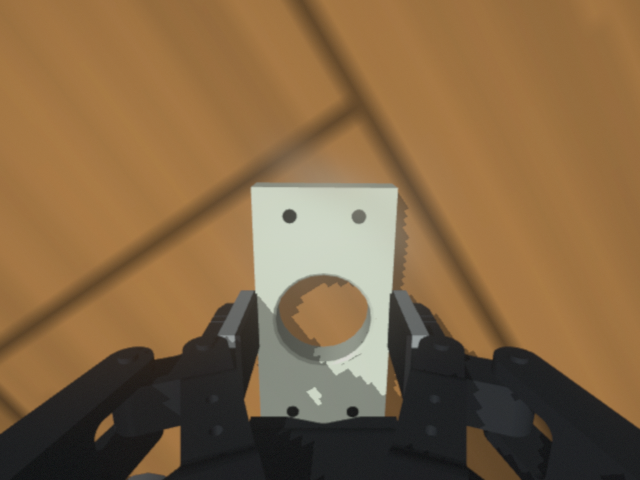

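Call:
jog_arm:
  increments: "0 0 -1 0 0 0 -1;0 0 -2 0 0 0 -1;0 0 -2.5 0 0 0 -1;0 0 -2.5 0 0 0 -1;-3 0.5 0 0 0 0 -1;-4 0.6 0 0 0 0 -1;-4 0.7 0 0 0 0 -1;-4 0.7 0 0 0 0 -1"

```text
clock: 5.1
eef_pos: [514.9, 64.9, 81.9]
tcp_rot: [3.141, -0.0, 0.994]
contact_force: [0.8, -0.1, -0.6]
opening: 0.565
```

Call:
jog_arm:
  increments: "-4 0.6 0 0 0 0 -1;-3 0.5 0 0 0 0 -1;0 0 0 0 0 0.13 -1;0 0 0 0 0 0.13 -1;0 0 0 0 0 0.13 -1;0 0 0 0 0 0.13 -1;0 0 0 0 0 0 -1;0 0 0 0 0 0 -1"

```text
clock: 5.9
eef_pos: [486.7, 1.4, 81.6]
tcp_rot: [3.142, -0.0, 0.477]
contact_force: [0.6, 1.6, -0.6]
opening: 0.567
```

```bash
python3 - <<'E'
from h import *
im,c,s=snap("wrist","w4"); print({k:np.round(v,3) for k,v in s.items()})
zt=s["eef_pos"][2]-1.5+12
hsv=cv2.cvtColor(im,cv2.COLOR_RGB2HSV); print(hsv[300,250],hsv[230,300],hsv[150,320])
E
```

```text
{'clock': np.float64(5.9), 'qpos': array([-0.   ,  0.35 ,  2.047,  0.   ,  0.744,  1.094]), 'qvel': array([ 0.001,  0.003, -0.001,  0.   , -0.001, -0.002]), 'joint_efforts': array([-4.8000e-02, -4.9676e+01, -2.3456e+01,  0.0000e+00,  9.0000e-03,
        2.9500e-01]), 'eef_pos': array([486.681,   1.366,  81.584]), 'tcp_rot': array([ 3.142, -0.   ,  0.477]), 'contact_force': array([ 0.584,  1.556, -0.622]), 'wrist_torque': array([-0.01 , -0.012, -0.018]), 'opening': np.float64(0.567)}
[26 27 65] [ 44  18 218] [ 21 103 166]
```

View pics/w4.png

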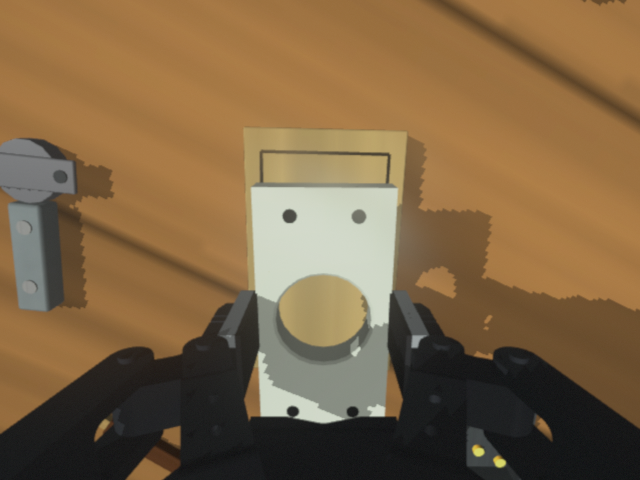

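Template held and hanging over the panel. The pencil line's far end runs (261,151)–(389,154), slightly rotated against the template edge at row 186.

```bash
python3 - <<'E'
from h import *
s=r.sense();c=r.camera_info("wrist")
p=ray(c,[(261,151),(389,154),(244,127),(407,131)],18)
print(p.round(1))
d=p[0]-p[1]; 
for a,b,L in((0,1,58),(2,3,70)):
    d=p[b]-p[a]; y=-d[:2]/np.hypot(*d[:2]); x=np.array([y[1],-y[0]]); m=(p[a]+p[b])[:2]/2
    print("yaw",np.arctan2(x[1],x[0]),"centre",m-L*x,"len",np.linalg.norm(d))
for zt in (90,92,94):
    t=ray(c,[(252,186),(397,186)],zt); d=t[1]-t[0];y=-d[:2]/np.hypot(*d[:2]);x=np.array([y[1],-y[0]])
    print(zt,"len",np.linalg.norm(d),"yaw",np.arctan2(x[1],x[0]),"c",t[:,:2].mean(0)-50*x)
print(s["eef_pos"],s["tcp_rot"])
E
```

```text
[[523.4  55.7  18. ]
 [552.2  -3.4  18. ]
 [530.2  68.4  18. ]
 [566.3  -5.8  18. ]]
yaw 0.4537133656253391 centre [485.68106582   0.76718002] len 65.76767573897068
yaw 0.453005388442737 centre [485.31111564   0.6508084 ] len 82.44325064129353
90 len 49.518855759572084 yaw 0.4766266500599292 c [4.86690776e+02 4.00008204e-01]
92 len 48.77752871876236 yaw 0.47662665005993077 c [486.93302277   0.53341911]
94 len 48.036201677952526 yaw 0.47662665005992816 c [487.17526914   0.66683002]
[486.73024452   1.36701196  81.55448768] [ 3.14147769e+00 -1.98036614e-04  4.76385191e-01]
```

Call:
jog_arm:
  increments: "-0.1 -0.1 1 0 0 0.02 -1;0 0 1.5 0 0 0 -1;0 0 1.5 0 0 0 -1;0 0 1 0 0 0 -1;0 0 0.6 0 0 0 -1;0 0 0.3 0 0 0 -1;0 0 0.1 0 0 0 -1;0 0 0 0 0 0 -1"

```text
clock: 6.75
eef_pos: [485.6, 1.8, 21.5]
tcp_rot: [3.141, -0.0, 0.453]
contact_force: [0.0, -0.7, -0.6]
opening: 0.569
```

Call:
jog_arm:
  increments: "0 0 0.1 0 0 0 -1;0 0 0.1 0 0 0 -1;0 0 0 0 0 0 -1;0 0 0 0 0 0 -0.3;0 0 0 0 0 0 0.2;0 0 0 0 0 0 0.2;0 0 0 0 0 0 0.4;0 0 0 0 0 0 0.4"

```text
clock: 7.55
eef_pos: [485.4, 1.7, 19.2]
tcp_rot: [-3.142, 0.0, 0.453]
contact_force: [-0.1, 0.3, -0.1]
opening: 0.702
```

Call:
jog_arm:
  increments: "0 0 0 0 0 0 0.7;0 0 -1 0 0 0 1;0 0 -2 0 0 0 1;0 0 -2 0 0 0 1;0 0 -2 0 0 0 1;0 0 -2 0 0 0 1;0 0 -2 0 0 0 1;0 0 0 0 0 0 1"

```text
clock: 8.35
eef_pos: [487.1, 1.8, 132.2]
tcp_rot: [3.14, -0.004, 0.453]
contact_force: [-0.1, 0.4, -0.8]
opening: 1.003
```

```bash
cat >> h.py <<'E'
def holes(im,c,z,thr=(45,150),amin=300):
    hsv=cv2.cvtColor(im,cv2.COLOR_RGB2HSV)
    m=((hsv[...,1]<thr[0])&(hsv[...,2]>thr[1])).astype(np.uint8)
    cs,h=cv2.findContours(m,cv2.RETR_CCOMP,1); o=[]
    for k,cc in enumerate(cs):
        if h[0][k][3]>=0 and cv2.contourArea(cc)>amin:
            w=ray(c,cc[:,0],z)[:,:2].astype(np.float32); o.append((cv2.fitEllipse(w),cc[:,0].mean(0)))
    return o
E
python3 - <<'E'
from h import *
im,c,s=snap("wrist","w5"); print(s["clock"],s["eef_pos"],s["tcp_rot"])
cn,st,re=wrect(im,c,30); print(st,re)
print(holes(im,c,30))
E
```

```text
8.35 [487.09790621   1.78221655 132.23550282] [ 3.13950613 -0.00430441  0.4527854 ]
[ 283  164   81  149 9024] ((485.6278076171875, 1.251922607421875), (99.87332916259766, 50.186832427978516), 25.48619842529297)
[(((485.539794921875, 1.9938688278198242), (35.71263885498047, 36.82339859008789), 72.39682006835938), array([320.94230769, 240.91666667]))]
```

View pics/w5.png

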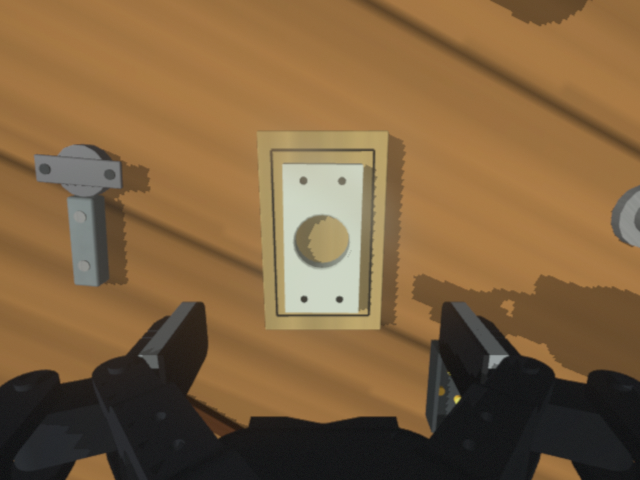

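Template sits central and square in the pencilled rectangle, hole at (321,241). Next is the guide.

Call:
jog_arm:
  increments: "0.2 3 0 0 0 0 1;0.2 4 0 0 0 0 1;0.2 4 0 0 0 0 1;0.2 4 0 0 0 0 1;0.2 4 0 0 0 0 1;0.1 3.5 0 0 0 0 1;0 0 0 0 0 0 1;0 0 0 0 0 0 1"

```text
clock: 9.2
eef_pos: [592.8, -195.9, 128.0]
tcp_rot: [-3.14, 0.001, 0.451]
contact_force: [-0.6, 0.1, -0.8]
opening: 1.002
```

```bash
python3 - <<'E'
from h import *
im,c,s=snap("wrist","w6"); print(s["clock"],s["eef_pos"],s["tcp_rot"])
E
```

```text
9.2 [ 592.81389088 -195.92139271  128.00416145] [-3.13988866e+00  1.48522931e-03  4.51369799e-01]
```

View pics/w6.png

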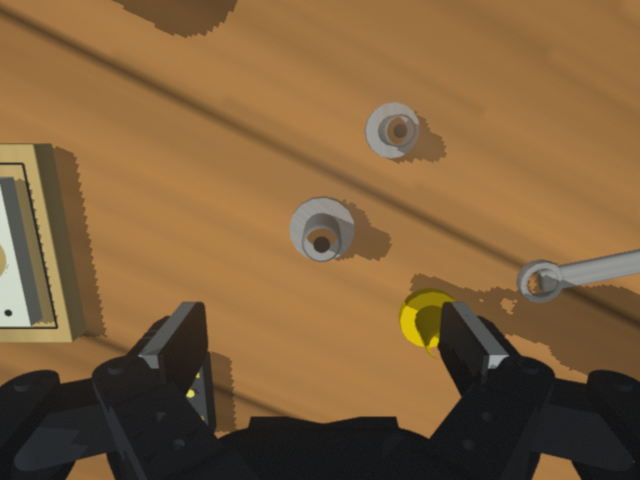

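Central grey guide has its flange at (322,229), about 63 px across, and its bore at (321,243). The smaller grey one is at (392,130) and the yellow one at (428,320).

```bash
python3 - <<'E'
from h import *
im,c,s=snap("wrist","w7"); print(s["eef_pos"],s["tcp_rot"])
hsv=cv2.cvtColor(im,cv2.COLOR_RGB2HSV)
m=(hsv[...,1]<60).astype(np.uint8); m[:,:250]=0;m[:,400:]=0;m[290:]=0;m[:170]=0
cs=max(cv2.findContours(m,0,1)[0],key=cv2.contourArea)
x,y,w,h=cv2.boundingRect(cs);print(x,y,w,h)
pts=cs[:,0]
# flange outline only: upper part of contour
up=pts[pts[:,1]<y+0.5*h]
W=ray(c,up,16)[:,:2]
from scipy.optimize import least_squares
f=least_squares(lambda p:np.hypot(*(W-p[:2]).T)-p[2],[595,-196,22],loss="soft_l1");print("flange z16",f.x,np.abs(f.fun).mean())
# bore dark
g=cv2.cvtColor(im,cv2.COLOR_RGB2GRAY); b=np.zeros_like(g); b[232:256,305:338]=(g[232:256,305:338]<70); 
M=cv2.moments(b,True); uv=(M['m10']/M['m00'],M['m01']/M['m00']); print(M['m00'],uv,ray(c,uv,50))
E
```

```text
[ 592.5293563  -195.10219424  128.1901761 ] [-3.13968260e+00  1.57277972e-03  4.52376526e-01]
291 198 64 64
flange z16 [ 596.11251876 -193.35295815   21.11584503] 0.2212384440691361
192.0 (322.7239583333333, 243.98958333333334) [[ 595.6072776  -193.65063866   50.        ]]
```

Call:
jog_arm:
  increments: "0.35 0 1 0 0 0 0.2;0 0 1.5 0 0 0 0.2;0 0 1.5 0 0 0 0.2;0 0 1.5 0 0 0 0.2;0 0 1.5 0 0 0 0.2;0 0 1.5 0 0 0 0.2;0 0 1.3 0 0 0 0.2;0 0 0.6 0 0 0 0.2"

```text
clock: 10.1
eef_pos: [596.0, -194.0, 23.4]
tcp_rot: [-3.14, 0.001, 0.453]
contact_force: [0.7, -0.6, 0.6]
opening: 0.602
```

Call:
jog_arm:
  increments: "0 0 0 0 0 0 -1;0 0 0 0 0 0 -1;0 0 0 0 0 0 -1;0 0 0 0 0 0 -1;0 0 0 0 0 0 -1;0 0 0 0 0 0 -1;0 0 0 0 0 0 -1;0 0 0 0 0 0 -1"

```text
clock: 10.9
eef_pos: [597.0, -194.3, 25.5]
tcp_rot: [3.141, -0.0, 0.453]
contact_force: [-0.2, -0.4, -0.3]
opening: 0.265
```

```bash
python3 - <<'E'
from h import *
im,c,s=snap("wrist","w8"); print(s["clock"],s["eef_pos"],s["tcp_rot"],s["opening"],s["contact_force"])
E
```

```text
10.9 [ 596.98938297 -194.28391171   25.47542754] [ 3.14135730e+00 -2.01455844e-04  4.52783369e-01] 0.26549772316727566 [-0.19798794 -0.40613812 -0.33844632]
```

View pics/w8.png

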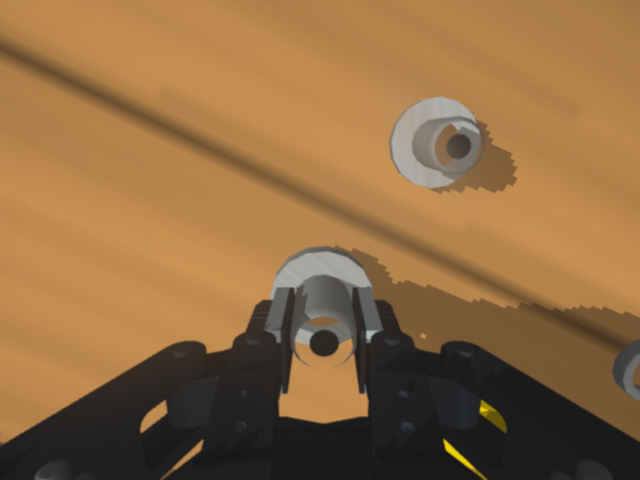

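Neck gripped, bore at (323,343). Lifting and carrying it over.

Call:
jog_arm:
  increments: "0 0 -1 0 0 0 -1;0 0 -2 0 0 0 -1;0 0 -2.5 0 0 0 -1;0 0 -2 0 0 0 -1;-0.2 -3 0 0 0 0 -1;-0.3 -4 0 0 0 0 -1;-0.3 -4 0 0 0 0 -1;-0.3 -4 0 0 0 0 -1"

```text
clock: 11.75
eef_pos: [520.5, -63.2, 100.9]
tcp_rot: [3.141, -0.001, 0.452]
contact_force: [1.3, 0.1, -2.0]
opening: 0.261
```

Call:
jog_arm:
  increments: "-0.3 -4 0 0 0 0 -1;-0.1 -2.5 0 0 0 0 -1;0 -1 0 0 0 0 -1;0 0 0 0 0 0 -1;0 0 0 0 0 0 -1;0 0 0 0 0 0 -1;0 0 0 0 0 0 -1;0 0 0 0 0 0 -1"

```text
clock: 12.55
eef_pos: [485.2, 0.9, 100.2]
tcp_rot: [3.142, 0.0, 0.452]
contact_force: [0.1, 0.5, -2.7]
opening: 0.265
```

```bash
python3 - <<'E'
from h import *
im,c,s=snap("wrist","w9"); print(s["clock"],s["eef_pos"],s["tcp_rot"],s["opening"],s["contact_force"])
g=cv2.cvtColor(im,cv2.COLOR_RGB2GRAY); b=np.zeros_like(g); b[325:360,303:345]=(g[325:360,303:345]<60)
M=cv2.moments(b,True); uv=(M['m10']/M['m00'],M['m01']/M['m00']); P=ray(c,uv,s["eef_pos"][2]+24.5); print(M['m00'],uv,P)
_,_,s2=im,c,r.sense(); print(r.sense()["eef_pos"])
E
```

```text
12.55 [485.21880033   0.93136344 100.20713871] [3.14156511e+00 3.96478869e-05 4.51796598e-01] 0.2646766816455487 [ 0.06842574  0.46416519 -2.72057585]
568.0 (323.82394366197184, 342.84154929577466) [[ 4.84486344e+02 -1.11522743e-01  1.24707139e+02]]
[485.07366067   1.06155701 100.1646639 ]
```

View pics/w9.png

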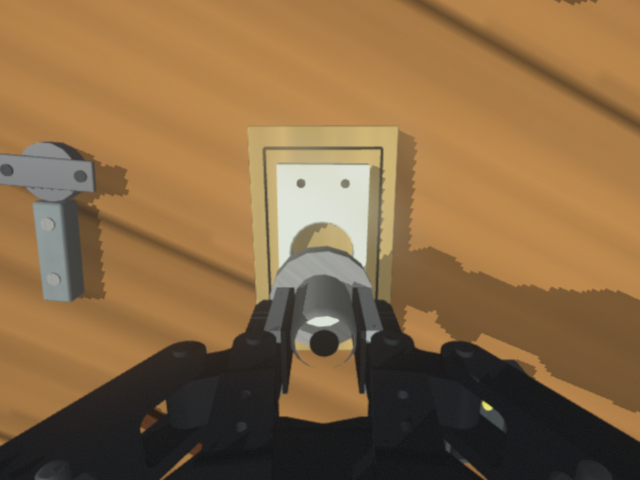

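```bash
python3 - <<'E'
from h import *
im=cv2.imread("pics/w9.png")[:,:,::-1].copy(); c=r.camera_info("wrist"); s=r.sense()
a=0.452; X=np.array([np.cos(a),np.sin(a)]);Y=np.array([np.sin(a),-np.cos(a)])
e=s["eef_pos"][:2]
def t(uv,z): 
    p=ray(c,uv,z)[:,:2]-e; return np.c_[p@X,p@Y].round(2)
# template contour pts
cn,st,re=wrect(im,c,30,near=(320,195)); print(st)
top=cn[(cn[:,1]<st[1]+4)&(cn[:,0]>285)&(cn[:,0]<360)].astype(float)-[0,.5]
print("templ front edge tool x (expect centre+50):",t(top,30).mean(0), "extents", t([(st[0]-.5,175),(st[0]+st[2]-.5,175)],30))
L=cn[(cn[:,0]<st[0]+12)&(cn[:,1]>175)&(cn[:,1]<215)];Rr=cn[(cn[:,0]>st[0]+st[2]-12)&(cn[:,1]>175)&(cn[:,1]<215)]
print("L",t(L,30).mean(0),"R",t(Rr,30).mean(0))
zt=s["eef_pos"][2]-25+16
hsv=cv2.cvtColor(im,cv2.COLOR_RGB2HSV)
for col in (310,320,330): print(col,[tuple(hsv[q,col]) for q in range(242,256,2)])
print("flange front", t([(322,247.5)],zt), "expect centre+22")
E
```

```text
[ 277  164   93  104 6742]
templ front edge tool x (expect centre+50): [50.69351351  0.07378378] extents [[ 44.59 -24.69]
 [ 44.6   25.38]]
L [ 33.70358974 -24.62846154] R [33.71692308 24.93769231]
310 [(np.uint8(21), np.uint8(100), np.uint8(179)), (np.uint8(22), np.uint8(99), np.uint8(182)), (np.uint8(22), np.uint8(97), np.uint8(178)), (np.uint8(27), np.uint8(25), np.uint8(112)), (np.uint8(34), np.uint8(17), np.uint8(105)), (np.uint8(30), np.uint8(13), np.uint8(117)), (np.uint8(34), np.uint8(11), np.uint8(162))]
320 [(np.uint8(22), np.uint8(100), np.uint8(184)), (np.uint8(21), np.uint8(99), np.uint8(185)), (np.uint8(22), np.uint8(72), np.uint8(146)), (np.uint8(35), np.uint8(15), np.uint8(102)), (np.uint8(35), np.uint8(15), np.uint8(100)), (np.uint8(40), np.uint8(10), np.uint8(147)), (np.uint8(40), np.uint8(9), np.uint8(162))]
330 [(np.uint8(22), np.uint8(100), np.uint8(191)), (np.uint8(22), np.uint8(101), np.uint8(191)), (np.uint8(22), np.uint8(87), np.uint8(162)), (np.uint8(30), np.uint8(21), np.uint8(97)), (np.uint8(25), np.uint8(16), np.uint8(94)), (np.uint8(35), np.uint8(10), np.uint8(146)), (np.uint8(39), np.uint8(11), np.uint8(165))]
flange front [[22.34 -0.04]] expect centre+22
```

Both bore and flange put the guide about 2 mm behind the hole in tool x. I'll correct for that and lower it.

Call:
jog_arm:
  increments: "0.2 0 1 0 0 0 -1;0 0 1 0 0 0 -1;0 0 1 0 0 0 -1;0 0 1 0 0 0 -1;0 0 0.3 0 0 0 -1;0 0 0 0 0 0 -1;0 0 0 0 0 0 -1;0 0 0 0 0 0 -1"

```text
clock: 13.4
eef_pos: [487.0, 2.4, 57.6]
tcp_rot: [3.141, -0.001, 0.453]
contact_force: [0.3, 0.4, -1.4]
opening: 0.265
```

```bash
python3 - <<'E'
from h import *
im,c,s=snap("wrist","w10"); print(s["clock"],s["eef_pos"],s["tcp_rot"],s["opening"],s["contact_force"])
a=s["tcp_rot"][2]; X=np.array([np.cos(a),np.sin(a)]);Y=np.array([np.sin(a),-np.cos(a)])
e=s["eef_pos"][:2]
def t(uv,z): 
    p=ray(c,uv,z)[:,:2]-e; return np.c_[p@X,p@Y].round(2)
cn,st,re=wrect(im,c,30,near=(320,210)); print(st)
top=cn[(cn[:,1]<st[1]+4)&(cn[:,0]>285)&(cn[:,0]<360)].astype(float)-[0,.5]
print(t(top,30).mean(0))
E
```

```text
13.4 [487.03194815   2.42847958  57.60816983] [ 3.14129762e+00 -5.76685114e-04  4.52831121e-01] 0.2650167244772285 [ 0.3282695   0.37714358 -1.37955543]
[  267   176   115   123 10854]
[48.61644737 -0.11986842]
```

View pics/w10.png

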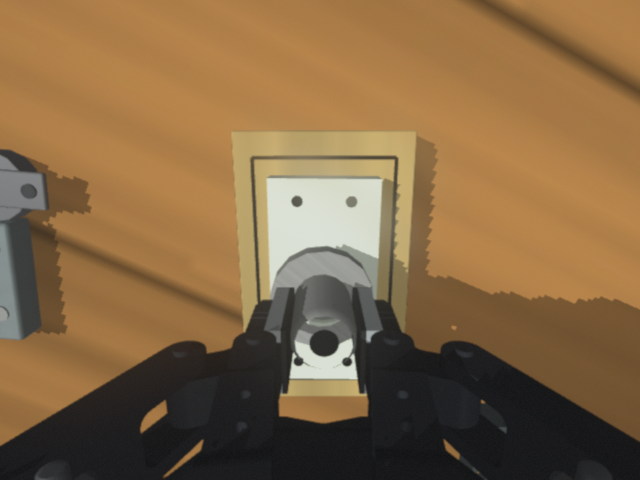

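Call:
jog_arm:
  increments: "0 0 0.3 0 0 0 -1;0 0 0.3 0 0 0 -1;0 0 0.2 0 0 0 -1;0 0 0.1 0 0 0 -1;0 0 0.1 0 0 0 -1;0 0 0 0 0 0 -1;0 0 0 0 0 0 -1;0 0 0 0 0 0 -1"

```text
clock: 14.25
eef_pos: [486.7, 2.5, 47.5]
tcp_rot: [-3.141, 0.0, 0.453]
contact_force: [-2.8, 1.0, 5.5]
opening: 0.264
```

Height matches seated (47.5) with light contact. Releasing slowly.

Call:
jog_arm:
  increments: "0 0 0 0 0 0 -0.4;0 0 0 0 0 0 -0.35;0 0 0 0 0 0 -0.25;0 0 0 0 0 0 -0.1;0 0 0 0 0 0 0;0 0 0 0 0 0 0.1;0 0 0 0 0 0 0.1;0 0 0 0 0 0 0.1"

```text
clock: 15.05
eef_pos: [486.8, 2.4, 47.3]
tcp_rot: [3.142, -0.0, 0.453]
contact_force: [0.1, -0.2, -0.2]
opening: 0.548
```

Call:
jog_arm:
  increments: "0 0 -1 0 0 0 0.2;0 0 -2 0 0 0 0.2;0 0 -2 0 0 0 0.5;0 0 -2 0 0 0 1;0 0 -2 0 0 0 1;0 0 -1.5 0 0 0 1;0 0 0 0 0 0 1;0 0 0 0 0 0 1"

```text
clock: 15.85
eef_pos: [486.8, 2.4, 152.6]
tcp_rot: [3.141, -0.001, 0.453]
contact_force: [-0.7, -0.7, 0.0]
opening: 1.002
```

```bash
cat >> h.py <<'E'
from scipy.optimize import least_squares
def circ(W,g=(0,0,20)):
    f=least_squares(lambda p:np.hypot(*(W-p[:2]).T)-p[2],[*W.mean(0),g[2]],loss="soft_l1"); return f.x,np.abs(f.fun).mean()
E
python3 - <<'E'
from h import *
im,c,s=snap("wrist","w11"); print(s["clock"],s["eef_pos"],s["tcp_rot"],s["opening"],s["contact_force"])
print(proj(c,[[485.6,1.3,38],[485.6,1.3,72]]))
E
```

```text
15.85 [486.76616908   2.42767962 152.57068157] [ 3.14118598e+00 -8.15558402e-04  4.52831546e-01] 1.0016285072704632 [-0.67271133 -0.70084853  0.00660511]
[[323.20788652 236.2379216 ]
 [323.24645502 251.14426055]]
```

View pics/w11.png

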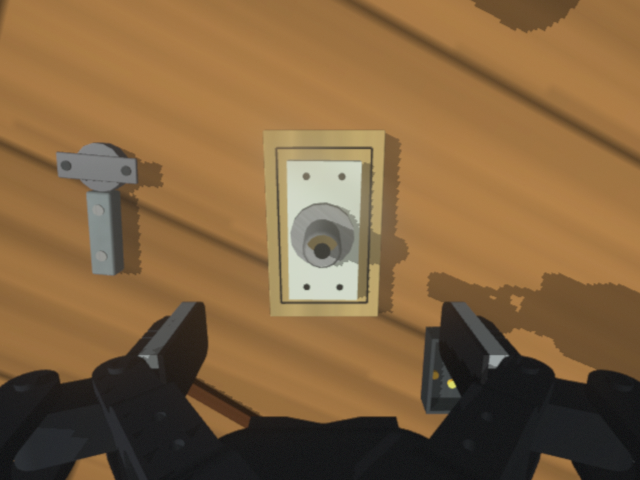

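Guide stands in the template: flange at (323,235), bore at (322,251), where the seated heights predict them.

```bash
python3 - <<'E'
from h import *
im=cv2.imread("pics/w11.png")[:,:,::-1].copy(); c=r.camera_info("wrist"); s=r.sense()
g=cv2.cvtColor(im,cv2.COLOR_RGB2GRAY); b=np.zeros_like(g); b[240:262,308:338]=(g[240:262,308:338]<70)
M=cv2.moments(b,True); uv=(M['m10']/M['m00'],M['m01']/M['m00']); print("bore",M['m00'],uv,ray(c,uv,72))
cn,st,re=wrect(im,c,30,near=(320,200)); print("templ",re)
hsv=cv2.cvtColor(im,cv2.COLOR_RGB2HSV); m=((g<185)&(hsv[...,1]<70)).astype(np.uint8); m[:,:280]=0;m[:,356:]=0;m[:198]=0;m[270:]=0
cs=max(cv2.findContours(m,0,1)[0],key=cv2.contourArea)[:,0]; 
cs=cs[(cs[:,1]<240)&(cs[:,0]<335)]; print("flange",circ(ray(c,cs,38)[:,:2],(0,0,22)))
im2,c2,_=snap("scene","s1"); cv2.imwrite("pics/s1z.png",cv2.resize(im2[200:290,90:460][:,:,::-1],None,fx=2.1,fy=2.1,interpolation=cv2.INTER_CUBIC))
print(proj(c2,[[485.6,1.3,72],[485.6,1.3,38],[485.6,1.3,30]]))
cv2.imwrite("pics/s1y.png",cv2.resize(im2[200:290,250:360][:,:,::-1],None,fx=6,fy=6,interpolation=cv2.INTER_CUBIC))
E
```

```text
bore 170.0 (321.75882352941176, 250.53529411764706) [[485.1899127    2.34010039  72.        ]]
templ ((485.1309509277344, 1.3024711608886719), (99.58563232421875, 50.09843063354492), 25.525127410888672)
flange (array([486.68764463,   2.72229763,  21.39498659]), np.float64(0.21198720684931008))
[[303.77139103 225.73687045]
 [304.14631437 238.44597079]
 [304.23240266 241.36417985]]
```

View pics/s1y.png

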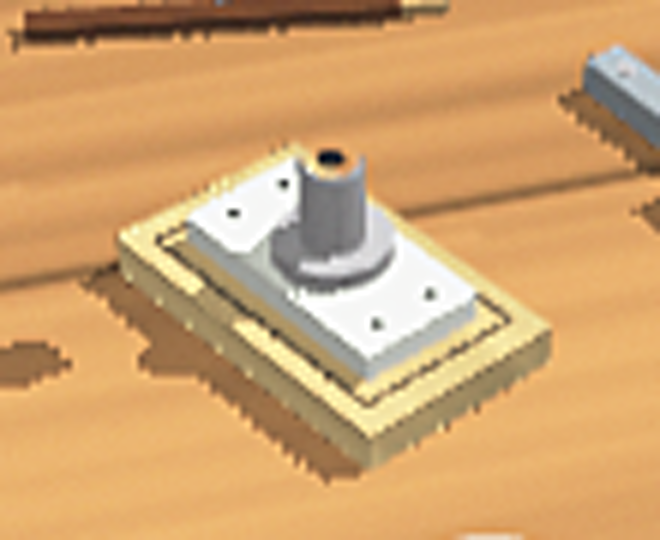

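Call:
jog_arm:
  increments: "-2 2.4 0 0 0 0 1;-2.7 3.2 0 0 0 0 1;-2.7 3.2 0 0 0 0 1;-2.7 3.2 0 0 0 0 1;-2.7 3.2 0 0 0 0 1;-2.7 3.2 0 0 0 0 1;-2.7 3.2 0 0 0 0 1;-2.7 3.2 1 0 0 0 1"

```text
clock: 16.75
eef_pos: [406.8, -313.9, 142.2]
tcp_rot: [3.141, -0.0, 0.453]
contact_force: [0.3, -0.4, -0.4]
opening: 1.003
```

Call:
jog_arm:
  increments: "-2 2 1.3 0 0 0 1;-0.6 1 1.2 0 0 0 1;0 0 0 0 0 0 1;0 0 0 0 0 0 1;0 0 0 0 0 0 1;0 0 0 0 0 0 1;0 0 0 0 0 0 1;0 0 0 0 0 0 1"

```text
clock: 17.55
eef_pos: [397.4, -350.0, 117.7]
tcp_rot: [3.141, -0.0, 0.454]
contact_force: [0.6, -0.9, 0.2]
opening: 0.998
```

```bash
python3 - <<'E'
from h import *
im,c,s=snap("wrist","w12"); print(s["clock"],s["eef_pos"],s["tcp_rot"],s["opening"])
E
```

```text
17.55 [ 397.39753141 -350.03317255  117.67324935] [ 3.14102157e+00 -2.55342620e-04  4.53566078e-01] 0.9981254192457314
```

View pics/w12.png

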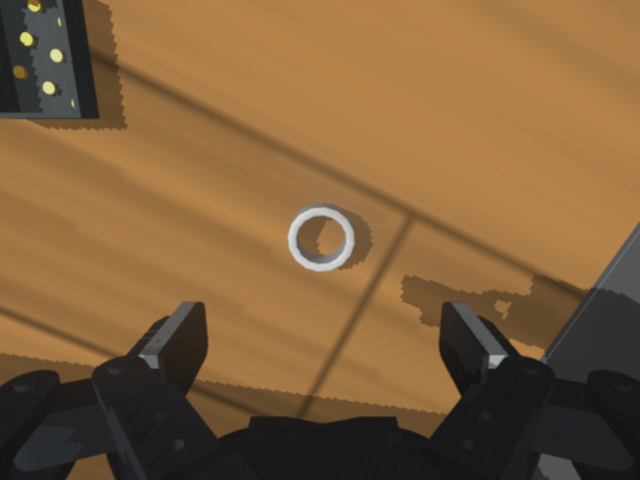

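Spacer ring at (321,240); nothing near the fingers.

```bash
cat >> h.py <<'E'
def ring(im,c,z,zlow,thr,box,R):
    u0,v0,u1,v1=box
    hsv=cv2.cvtColor(im,cv2.COLOR_RGB2HSV); m=((hsv[...,1]<thr[0])&(hsv[...,2]>thr[1])).astype(np.uint8)
    k=np.zeros_like(m);k[v0:v1,u0:u1]=1;m&=k
    cs,h=cv2.findContours(m,cv2.RETR_CCOMP,1)
    o=[]
    for i,cc in enumerate(cs):
        if cv2.contourArea(cc)>300: o.append(("hole" if h[0][i][3]>=0 else "outer",circ(ray(c,cc[:,0],z)[:,:2],(0,0,R))))
    return o
E
python3 - <<'E'
from h import *
im,c,s=snap("wrist","w13"); print(s["eef_pos"],s["tcp_rot"])
for v in(150,180,200):
  for q in ring(im,c,18,0,(40,v),(270,190,375,290),22): print(v,q)
E
```

```text
[ 397.29137947 -350.12458343  117.58904576] [ 3.14116312e+00 -1.87456763e-04  4.53354367e-01]
150 ('outer', (array([ 397.17290709, -348.77812422,   20.92199641]), np.float64(0.1865817090291661)))
150 ('hole', (array([ 397.04898136, -348.6926764 ,   16.27483304]), np.float64(0.19281097805522587)))
180 ('outer', (array([ 396.81873406, -348.53710626,   20.56316728]), np.float64(0.19382359446944622)))
180 ('hole', (array([ 397.01866194, -348.63619005,   16.75634178]), np.float64(0.1500054802766426)))
200 ('outer', (array([ 396.95650308, -347.86260871,   18.82798434]), np.float64(0.9873877954124542)))
```

Call:
jog_arm:
  increments: "0.05 -0.15 1.2 0 0 0 1;0 0 1.5 0 0 0 1;0 0 1.5 0 0 0 1;0 0 1.5 0 0 0 1;0 0 1.5 0 0 0 1;0 0 1.5 0 0 0 1;0 0 1.5 0 0 0 1;0 0 1 0 0 0 1"

```text
clock: 18.45
eef_pos: [396.1, -348.2, 3.6]
tcp_rot: [-3.14, 0.001, 0.453]
contact_force: [-0.4, 0.6, 0.2]
opening: 1.0
```

Call:
jog_arm:
  increments: "0 0 0 0 0 0 0.3;0 0 0 0 0 0 0.2;0 0 0 0 0 0 -1;0 0 0 0 0 0 -1;0 0 0 0 0 0 -1;0 0 0 0 0 0 -1;0 0 0 0 0 0 -1;0 0 0 0 0 0 -1"

```text
clock: 19.25
eef_pos: [397.2, -349.1, 6.2]
tcp_rot: [3.14, -0.0, 0.453]
contact_force: [-1.3, 1.0, 6.4]
opening: 0.493
```

Call:
jog_arm:
  increments: "0 0 -1 0 0 0 -1;0 0 -2.5 0 0 0 -1;0 0 -3.5 0 0 0 -1;0 0 -3.5 0 0 0 -1;2 -2.4 0 0 0 0 -1;2.6 -3.1 0 0 0 0 -1;2.6 -3.1 0 0 0 0 -1;2.6 -3.1 0 0 0 0 -1"

```text
clock: 20.05
eef_pos: [434.1, -199.5, 111.3]
tcp_rot: [3.14, -0.001, 0.452]
contact_force: [0.9, -1.0, -0.9]
opening: 0.496
```

Call:
jog_arm:
  increments: "2.6 -3.1 0 0 0 0 -1;2.6 -3.1 0 0 0 0 -1;2.6 -3.1 0 0 0 0 -1;2.6 -3.1 0 0 0 0 -1;2.1 -2.5 0 0 0 0 -1;1 -1.1 0 0 0 0 -1;0 0 0 0 0 0 -1;0 0 0 0 0 0 -1"

```text
clock: 20.85
eef_pos: [485.0, 1.8, 110.5]
tcp_rot: [3.141, 0.0, 0.454]
contact_force: [0.3, 0.3, -0.6]
opening: 0.496
```

```bash
python3 - <<'E'
from h import *
im,c,s=snap("wrist","w14"); print(s["clock"],s["eef_pos"],s["tcp_rot"],s["opening"],s["contact_force"])
E
```

```text
20.85 [485.00501742   1.79050539 110.52522582] [3.14124654e+00 7.90822500e-05 4.53634762e-01] 0.4961839418622743 [ 0.28727871  0.29488683 -0.64690388]
```

View pics/w14.png

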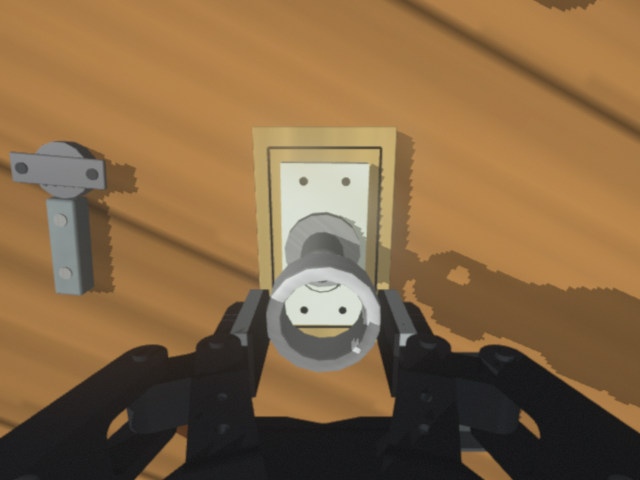

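Spacer held at (323,315); guide flange and neck visible behind at (323,240). Zooming in for the ring rim.

```bash
python3 - <<'E'
import cv2
im=cv2.imread("pics/w14.png"); cv2.imwrite("pics/w14z.png",cv2.resize(im[205:385,255:395],None,fx=4,fy=3.3*4/3.3*0.8,interpolation=cv2.INTER_CUBIC))
E
```

```text
(no output)
```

View pics/w14z.png

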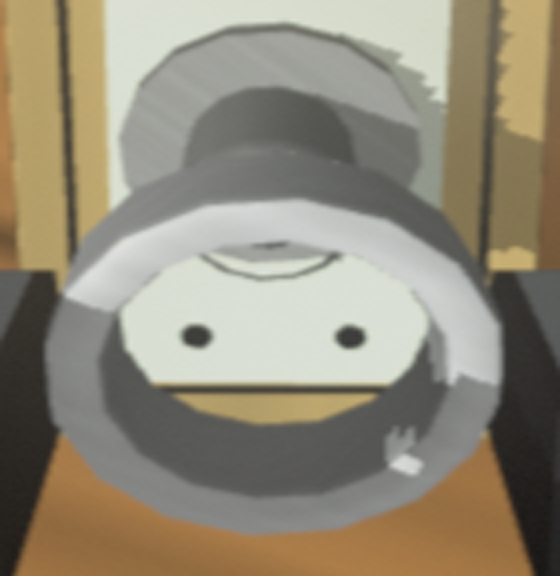

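```bash
python3 - <<'E'
from h import *
c=r.camera_info("wrist"); s=r.sense()
a=s["tcp_rot"][2]; X=np.array([np.cos(a),np.sin(a)]);Y=np.array([np.sin(a),-np.cos(a)]); e=s["eef_pos"][:2]
def t(uv,z): 
    p=ray(c,uv,z)[:,:2]-e; return np.c_[p@X,p@Y].round(2)
for dz in(10.8,11.8,12.8):
    z=s["eef_pos"][2]+dz; o=t([(323,266.9),(323,372.2),(266.3,315),(380.3,315),(323,281),(323,360)],z); print(dz,o[:2,0],o[:2,0].mean(),o[2:4,1],"inner",o[4:,0],o[4:,0].mean())
print("flange front x c", t([(323,213.8)],38)[0,0]-22,"y",t([(285,245),(360,245)],38)[:,1])
print("guide est", (np.array([485.7,2.4])-e)@X,(np.array([485.7,2.4])-e)@Y)
E
```

```text
10.8 [ 21.12 -21.86] -0.3699999999999992 [-20.55  21.46] inner [ 15.76 -16.51] -0.3750000000000009
11.8 [ 21.48 -21.17] 0.15499999999999936 [-20.39  21.3 ] inner [ 16.16 -15.87] 0.14500000000000046
12.8 [ 21.84 -20.49] 0.6750000000000007 [-20.23  21.14] inner [ 16.55 -15.22] 0.665
flange front x c 0.8000000000000007 y [-21.38  21.5 ]
guide est 1.2166526768295645 -0.5555704486543208
```

Call:
jog_arm:
  increments: "0.1 0 0.8 0 0 0 -1;0 0 1 0 0 0 -1;0 0 1 0 0 0 -1;0 0 1 0 0 0 -1;0 0 0.8 0 0 0 -1;0 0 0.5 0 0 0 -1;0 0 0.4 0 0 0 -1;0 0 0 0 0 0 -1"

```text
clock: 21.7
eef_pos: [485.8, 2.7, 54.8]
tcp_rot: [-3.141, 0.001, 0.453]
contact_force: [0.0, 0.2, -1.4]
opening: 0.49
```

```bash
python3 - <<'E'
from h import *
im,c,s=snap("wrist","w15"); print(s["clock"],s["eef_pos"],s["tcp_rot"],s["opening"],s["contact_force"])
E
```

```text
21.7 [485.84135988   2.71614856  54.8239206 ] [-3.14129616e+00  6.22052293e-04  4.52922735e-01] 0.48958385919913056 [ 0.00663983  0.17536875 -1.37014493]
```

View pics/w15.png

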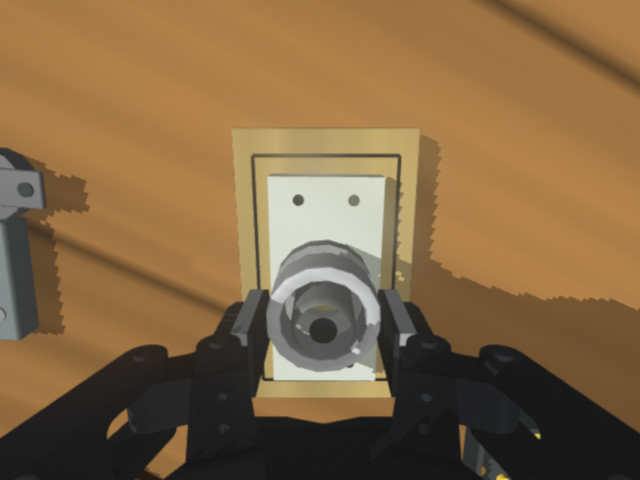

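The ring is centred round the neck, with the bore at (322,329) inside it. Lowering the rest and releasing.

Call:
jog_arm:
  increments: "0 0 0.3 0 0 0 -1;0 0 0.3 0 0 0 -1;0 0 0.2 0 0 0 -1;0 0 0.15 0 0 0 -1;0 0 0.1 0 0 0 -1;0 0 0 0 0 0 -1;0 0 0 0 0 0 -1;0 0 0 0 0 0 -1"

```text
clock: 22.55
eef_pos: [486.1, 2.6, 44.9]
tcp_rot: [3.141, -0.0, 0.453]
contact_force: [-0.5, 1.1, -0.1]
opening: 0.491
```

Call:
jog_arm:
  increments: "0 0 0.1 0 0 0 -1;0 0 0 0 0 0 -1;0 0 0 0 0 0 -1;0 0 0 0 0 0 -0.05;0 0 0 0 0 0 0.05;0 0 0 0 0 0 0.2;0 0 0 0 0 0 0.3;0 0 0 0 0 0 0.4"

```text
clock: 23.35
eef_pos: [486.0, 2.7, 43.7]
tcp_rot: [-3.142, 0.0, 0.453]
contact_force: [-0.3, 0.4, -0.4]
opening: 0.701
```

Call:
jog_arm:
  increments: "0 0 0 0 0 0 0.5;0 0 -1 0 0 0 0.6;0 0 -2 0 0 0 0.6;0 0 -2 0 0 0 1;0 0 -3 0 0 0 1;0 0 -3 0 0 0 1;0 0 0 0 0 0 1;0 0 0 0 0 0 1"

```text
clock: 24.15
eef_pos: [486.5, 2.7, 154.8]
tcp_rot: [3.141, -0.002, 0.453]
contact_force: [-0.6, 0.6, -0.5]
opening: 0.999
```

```bash
python3 - <<'E'
from h import *
im,c,s=snap("wrist","w16"); print(s["clock"],s["eef_pos"],s["tcp_rot"],s["opening"],s["contact_force"])
im2,c2,_=snap("scene","s2")
a=cv2.resize(im2[200:290,250:360],None,fx=4,fy=4,interpolation=cv2.INTER_CUBIC)
b=cv2.resize(im[150:330,250:400],None,fx=2,fy=2,interpolation=cv2.INTER_CUBIC)
cv2.imwrite("pics/m16.png",np.hstack([a,b])[:,:,::-1])
E
```

```text
24.15 [486.49557366   2.66502677 154.80432693] [ 3.14066754e+00 -1.91604026e-03  4.52780994e-01] 0.999005870094107 [-0.6078677  0.5505088 -0.5029909]
```

View pics/m16.png

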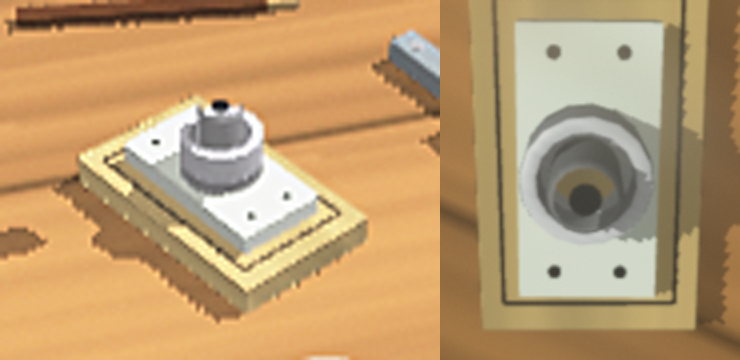

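Spacer down on the flange, neck and bore centred in it. Next is the collar.

Call:
jog_arm:
  increments: "0.4 -3 0 0 0 0 1;0.5 -4 0 0 0 0 1;0.5 -4 0 0 0 0 1;0.5 -4 0 0 0 0 1;0.5 -4 0 0 0 0 1;0.5 -4 0 0 0 0 1;0.5 -4 0 0 0 0 1;0.3 -3 1.5 0 0 0 1"

```text
clock: 25.05
eef_pos: [387.7, 291.0, 139.0]
tcp_rot: [-3.141, -0.001, 0.454]
contact_force: [-0.0, 0.0, 0.5]
opening: 0.998
```

Call:
jog_arm:
  increments: "0.2 -2.4 1.5 0 0 0 1;0 0 1.2 0 0 0 1;0 0 0 0 0 0 1;0 0 0 0 0 0 1;0 0 0 0 0 0 1;0 0 0 0 0 0 1;0 0 0 0 0 0 1;0 0 0 0 0 0 1"

```text
clock: 25.85
eef_pos: [379.7, 310.9, 112.2]
tcp_rot: [-3.141, -0.001, 0.452]
contact_force: [-0.4, -0.3, -0.4]
opening: 0.996
```

```bash
python3 - <<'E'
from h import *
im,c,s=snap("wrist","w17"); print(s["clock"],s["eef_pos"],s["tcp_rot"],s["opening"])
for v in(120,150,180):
  for q in ring(im,c,10,0,(40,v),(250,170,395,310),30): print(v,q)
E
```

```text
25.85 [379.72241331 310.9076528  112.15733736] [-3.14143875e+00 -6.56353701e-04  4.52197838e-01] 0.99599942319146
120 ('outer', (array([379.9255131 , 314.4913163 ,  28.86192957]), np.float64(0.2101946370047142)))
120 ('hole', (array([379.94274462, 314.69092533,  16.20770002]), np.float64(0.30970179749767984)))
150 ('outer', (array([379.730726  , 314.57340342,  28.68079105]), np.float64(0.20090813274207567)))
150 ('hole', (array([379.59675511, 314.62329577,  16.67450214]), np.float64(0.1633398508319875)))
```

View pics/w17.png

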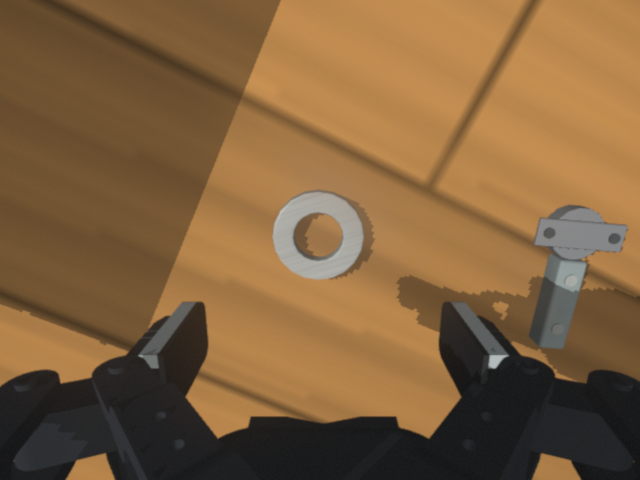

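Collar ring at (319,235); hinge is clear at (575,275).

Call:
jog_arm:
  increments: "0.15 -0.3 1.2 0 0 0 1;0 0 1.5 0 0 0 1;0 0 1.5 0 0 0 1;0 0 1.5 0 0 0 1;0 0 1.5 0 0 0 1;0 0 1.5 0 0 0 1;0 0 1.5 0 0 0 1;0 0 0.8 0 0 0 1"

```text
clock: 26.7
eef_pos: [378.7, 314.0, 0.0]
tcp_rot: [3.141, 0.002, 0.453]
contact_force: [-0.2, 0.3, -0.4]
opening: 0.998
```

Call:
jog_arm:
  increments: "0 0 0 0 0 0 0.7;0 0 0 0 0 0 0.5;0 0 0 0 0 0 -1;0 0 0 0 0 0 -1;0 0 0 0 0 0 -1;0 0 0 0 0 0 -1;0 0 0 0 0 0 -1;0 0 0 0 0 0 -1"
  squeeze: 50

```text
clock: 27.5
eef_pos: [379.7, 314.7, 2.7]
tcp_rot: [-3.141, -0.001, 0.453]
contact_force: [-1.5, -1.2, 5.9]
opening: 0.659
```

```bash
python3 - <<'E'
from h import *
s=r.sense(); print(s["eef_pos"],s["contact_force"],s["opening"])
g=np.array([485.7,2.5])-s["eef_pos"][:2]; a=s["tcp_rot"][2]; print(g@[np.cos(a),np.sin(a)],g@[np.sin(a),-np.cos(a)])
E
```

```text
[379.65364912 314.67113559   2.72256135] [-1.51771004 -1.1534807   5.9195723 ] 0.658934360369844
-41.1951374971884 327.1079440766347
```

Call:
jog_arm:
  increments: "0 0 -1 0 0 0 -1;0 0 -2 0 0 0 -1;0 0 -3 0 0 0 -1;0 0 -3 0 0 0 -1;0 0 -1.7 0 0 0 -1;0 0 0 0 0 0 -1;0 0 0 0 0 0 -1;0 0 0 0 0 0 -1"

```text
clock: 28.3
eef_pos: [378.9, 313.9, 108.0]
tcp_rot: [3.141, 0.001, 0.453]
contact_force: [-0.2, 0.2, -1.2]
opening: 0.654
```

```bash
python3 - <<'E'
from h import *
im,c,s=snap("wrist","w18"); print(s["clock"],s["eef_pos"],s["tcp_rot"],s["opening"],s["contact_force"])
E
```

```text
28.3 [378.8600886  313.93826047 107.96836625] [3.14125982e+00 1.32280010e-03 4.52769923e-01] 0.6540765491094345 [-0.17643614  0.18953545 -1.15373118]
```

View pics/w18.png

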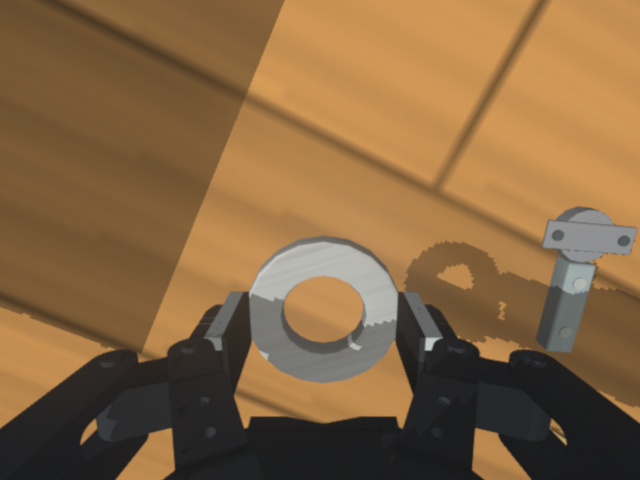

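Collar is held level and centred at (324,312). Carrying it.

Call:
jog_arm:
  increments: "-0.3 2 0 0 0 0 -1;-0.4 3.5 0 0 0 0 -1;-0.5 4 0 0 0 0 -1;-0.5 4 0 0 0 0 -1;-0.5 4 0 0 0 0 -1;-0.5 4 0 0 0 0 -1;-0.5 4 0 0 0 0 -1;-0.5 4 0 0 0 0 -1"

```text
clock: 29.15
eef_pos: [474.9, 31.3, 107.8]
tcp_rot: [-3.141, 0.002, 0.453]
contact_force: [0.5, 0.5, -0.6]
opening: 0.652
```

Call:
jog_arm:
  increments: "-0.3 2.2 0 0 0 0 -1;-0.1 0.9 0 0 0 0 -1;0 0 0 0 0 0 -1;0 0 0 0 0 0 -1;0 0 0 0 0 0 -1;0 0 0 0 0 0 -1;0 0 0 0 0 0 -1;0 0 0 0 0 0 -1"

```text
clock: 29.95
eef_pos: [485.1, 3.8, 108.9]
tcp_rot: [3.142, -0.0, 0.454]
contact_force: [-0.5, -0.5, -1.4]
opening: 0.656
```

```bash
python3 - <<'E'
from h import *
im,c,s=snap("wrist","w19"); print(s["clock"],s["eef_pos"],s["tcp_rot"],s["opening"],s["contact_force"])
cv2.imwrite("pics/w19z.png",cv2.resize(im[200:390,240:410][:,:,::-1],None,fx=4,fy=3,interpolation=cv2.INTER_CUBIC))
E
```

```text
29.95 [485.12576648   3.78811634 108.85600193] [ 3.14155624e+00 -1.21470534e-04  4.53607041e-01] 0.6559734106812678 [-0.47986119 -0.48805631 -1.41885812]
```

View pics/w19z.png

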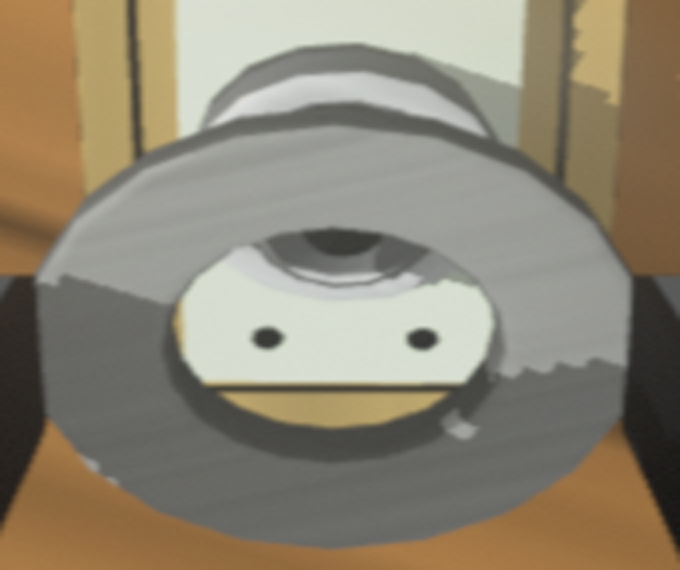

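```bash
python3 - <<'E'
from h import *
c=r.camera_info("wrist"); s=r.sense()
a=s["tcp_rot"][2]; X=np.array([np.cos(a),np.sin(a)]);Y=np.array([np.sin(a),-np.cos(a)]); e=s["eef_pos"][:2]; print(s["eef_pos"])
def t(uv,z): 
    p=ray(c,uv,z)[:,:2]-e; return np.c_[p@X,p@Y].round(2)
for dz in(6.3,7.3,8.3):
    z=s["eef_pos"][2]+dz; o=t([(323.7,242),(323.7,382.7),(249.2,315),(398,315),(323,276),(323,353.7),(282.5,310),(363.7,310)],z); print(dz,o[:2,0],o[:2,0].mean(),o[2:4,1],"inner",o[4:6,0],o[4:6,0].mean(),o[6:,1])
print("spacer front x c", t([(324,224)],56)[0,0]-22,"neck rear-y",t([(325.2,295)],72))
g=np.array([485.7,2.5])-e; print("guide est",g@X,g@Y)
E
```

```text
[485.13736046   3.67126238 108.85750144]
6.3 [ 29.02 -29.78] -0.3800000000000008 [-27.76  28.93] inner [ 15.93 -16.6 ] -0.33500000000000085 [-15.02  15.81]
7.3 [ 29.31 -29.06] 0.125 [-27.55  28.72] inner [ 16.32 -15.97] 0.17499999999999982 [-14.9   15.69]
8.3 [ 29.6  -28.34] 0.6300000000000008 [-27.35  28.51] inner [ 16.7  -15.35] 0.6749999999999998 [-14.79  15.58]
spacer front x c -0.39000000000000057 neck rear-y [[-10.65   1.44]]
guide est -0.007213857794354086 1.2993716840756762
```

Call:
jog_arm:
  increments: "0 0.1 0.8 0 0 0 -1;0 0 1 0 0 0 -1;0 0 1 0 0 0 -1;0 0 0.7 0 0 0 -1;0 0 0.5 0 0 0 -1;0 0 0.2 0 0 0 -1;0 0 0 0 0 0 -1;0 0 0 0 0 0 -1"

```text
clock: 30.8
eef_pos: [485.8, 2.4, 67.0]
tcp_rot: [3.141, -0.0, 0.453]
contact_force: [-0.3, 0.8, -0.5]
opening: 0.659
```

```bash
python3 - <<'E'
from h import *
im,c,s=snap("wrist","w20"); print(s["clock"],s["eef_pos"],s["tcp_rot"],s["opening"],s["contact_force"])
cv2.imwrite("pics/w20z.png",cv2.resize(im[200:390,240:410][:,:,::-1],None,fx=4,fy=3,interpolation=cv2.INTER_CUBIC))
E
```

```text
30.8 [485.84683464   2.42974072  66.97452167] [ 3.14140337e+00 -3.62627703e-04  4.52812139e-01] 0.6592451642201594 [-0.30896058  0.81640078 -0.53055618]
```

View pics/w20z.png

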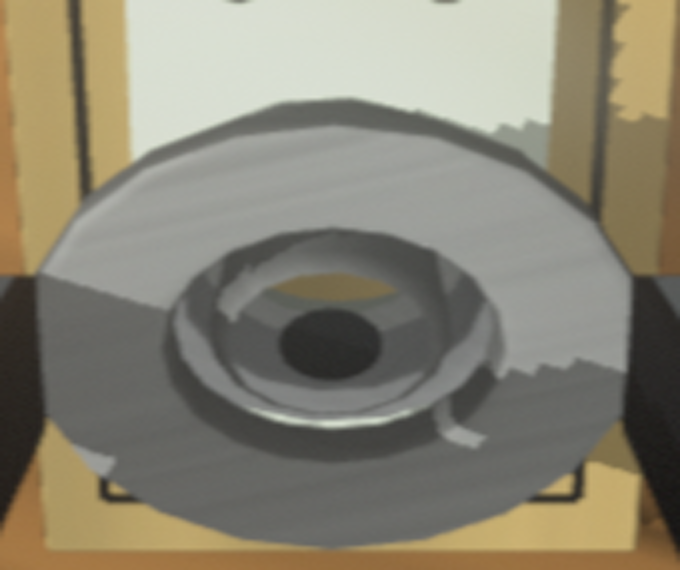

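The collar surrounds the neck, with the bore central in its hole. Lowering fully.

Call:
jog_arm:
  increments: "0 0 0.3 0 0 0 -1;0 0 0.2 0 0 0 -1;0 0 0.2 0 0 0 -1;0 0 0.1 0 0 0 -1;0 0 0.05 0 0 0 -1;0 0 0 0 0 0 -1;0 0 0 0 0 0 -1;0 0 0 0 0 0 -1"

```text
clock: 31.65
eef_pos: [485.5, 2.4, 58.7]
tcp_rot: [-3.142, 0.0, 0.453]
contact_force: [-3.1, -0.2, 7.7]
opening: 0.659
```

Contact at the expected height. Releasing.

Call:
jog_arm:
  increments: "0 0 0 0 0 0 0.3;0 0 0 0 0 0 0.35;0 0 0 0 0 0 0.4;0 0 0 0 0 0 0.5;0 0 0 0 0 0 0.6;0 0 0 0 0 0 0.7;0 0 0 0 0 0 0.7;0 0 0 0 0 0 0.7"

```text
clock: 32.45
eef_pos: [485.6, 2.5, 58.3]
tcp_rot: [-3.142, 0.0, 0.453]
contact_force: [0.3, -0.7, -0.3]
opening: 0.848
```

Call:
jog_arm:
  increments: "0 0 -1 0 0 0 0.8;0 0 -2 0 0 0 0.8;0 0 -2 0 0 0 1;0 0 -3 0 0 0 1;0 0 -3 0 0 0 1;0 0 0 0 0 0 1;0 0 0 0 0 0 1;0 0 0 0 0 0 1"

```text
clock: 33.25
eef_pos: [485.0, 2.4, 167.8]
tcp_rot: [-3.141, 0.001, 0.453]
contact_force: [0.3, 0.0, -0.4]
opening: 1.0
```

```bash
python3 - <<'E'
from h import *
im,c,s=snap("wrist","w21"); print(s["clock"],s["eef_pos"],s["tcp_rot"],s["opening"],s["contact_force"])
im2,c2,_=snap("scene","s3")
a=cv2.resize(im2[200:290,250:360],None,fx=4,fy=4,interpolation=cv2.INTER_CUBIC)
b=cv2.resize(im[150:330,250:400],None,fx=2,fy=2,interpolation=cv2.INTER_CUBIC)
cv2.imwrite("pics/m21.png",np.hstack([a,b])[:,:,::-1])
for v in (100,120,150):
  for q in ring(im,c,66,0,(40,v),(250,150,400,320),30): print(v,q)
g=cv2.cvtColor(im,cv2.COLOR_RGB2GRAY); b=np.zeros_like(g); b[235:275,305:345]=(g[235:275,305:345]<60)
M=cv2.moments(b,True); uv=(M['m10']/M['m00'],M['m01']/M['m00']); print("bore",M['m00'],uv,ray(c,uv,72))
# scene: predicted top ring centre
print(proj(c2,[[485.7,2.4,66],[485.7,2.4,72]]))
E
```

```text
33.25 [484.95362146   2.42762201 167.76518721] [-3.14115011e+00  9.56269194e-04  4.52807964e-01] 0.9999806422749937 [ 0.31132485  0.03738593 -0.44395973]
100 ('outer', (array([493.5847714 ,   5.02061526,  38.65657104]), np.float64(6.786488807210295)))
100 ('hole', (array([487.0817782 ,   0.54266404,  12.43668796]), np.float64(2.05689317882901)))
120 ('outer', (array([493.47178301,   5.10109429,  38.59431202]), np.float64(6.836740534682798)))
120 ('hole', (array([485.6620208 ,   2.38885597,  16.35460716]), np.float64(0.1810006259461174)))
150 ('outer', (array([484.08253499,   5.84044876,  31.16501327]), np.float64(7.071805944972219)))
150 ('hole', (array([485.3816444 ,   2.68961503,  17.36966455]), np.float64(0.5685426219614348)))
bore 28.0 (322.14285714285717, 243.28571428571428) [[483.72694488   2.1272229   72.        ]]
[[304.36700625 227.95487085]
 [304.30163129 225.67531438]]
```

View pics/m21.png

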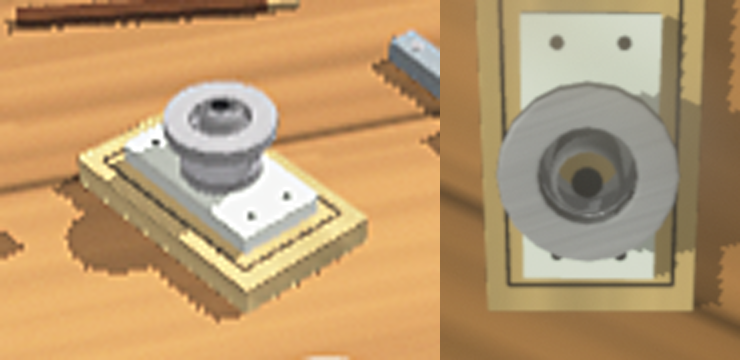

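Collar sits level round the neck. Its hole centre casts to (485.7, 2.4) at z=66 with radius 16.4, which agrees with the guide axis. The fingers are clear, so I'm handing in.

```bash
python3 -c "
from rig import r
print(r.sign_off()); print(r.sense()['clock'])"
```

```text
the job is handed in; nothing more can be done
None
the job is handed in; nothing more can be done
```

The jig is built and handed in at about 33 s: template, drill guide, spacer and collar, in that order, each let go before I fetched the next. The sign-off gave no verdict, so what follows rests on my own measurements.

- **Template:** within about 1 mm of the panel centre and about 0.01 rad of square.
- **Guide:** about 1 mm from the template's centre and upright. The last moves down met light contact at the expected height.
- **Spacer:** it reached its expected seated height with almost no contact force. It looked level and centred in the wrist and scene pictures; I did not measure its final position.
- **Collar:** it met light contact at its expected height. In the last picture its hole centre was at (485.7, 2.4) mm, against a guide axis of about (485.7, 2.4) mm.
- **Hinge and cup:** I never came near either one. The hinge looked unmoved in passing views; I did not re-measure it or the cup.

**Checks that disagreed:**
- The last bore measurement was about 2 mm off in x because its dark mask caught only 28 pixels. I did not rely on it.
- The collar's outer-edge fit failed because it merged with the white template behind it, so I used the hole fit.
- The gripper read about 56 mm on the 60 mm collar, but the collar hung level and centred in the jaws.

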